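# Sort bottles and dishes back into their holders

### The job

Clear the bench by kind: stand the two white bottles upright in the two-bay rack, one in each bay, and stand the small amber dropper bottle upright in the small square holder. Lay the two petri dishes flat, one on top of the other, on the metal stand between its four corner posts.

Things in the scene. Friction and masses are not known exactly. Their poses are not given: they have to be found in the camera images.
- bottle_a: One of two alike white plastic bottles with a screw cap (only the cap colours differ): 44 mm diameter, 99 mm tall, straight body up to about 70 mm, then shoulder and narrower cap. Stands on the worktop. Origin: centre of the underside, z up along the bottle; yaw has no meaning. About 75 g.
- bottle_b: One of two alike white plastic bottles with a screw cap (only the cap colours differ): 44 mm diameter, 99 mm tall, straight body up to about 70 mm, then shoulder and narrower cap. Stands on the worktop. Origin: centre of the underside, z up along the bottle; yaw has no meaning. About 75 g.
- dropper: The small amber bottle with a black cap: 28 mm diameter, 67 mm tall, straight body up to about 45 mm. (A much larger amber bottle at the back of the bench is a bystander.) Stands on the worktop. Origin: centre of the underside, z up; yaw has no meaning. About 30 g.
- dish_a: One of two alike clear covered petri dishes (base and lid are one piece, do not come apart): 60 mm diameter over the lid rim, 13 mm thick; lies flat. The wide lid rim covers the upper 7 mm, the base below it is 56 mm across. Origin: centre of the underside, z up; yaw has no meaning. About 18 g.
- dish_b: One of two alike clear covered petri dishes (base and lid are one piece, do not come apart): 60 mm diameter over the lid rim, 13 mm thick; lies flat. The wide lid rim covers the upper 7 mm, the base below it is 56 mm across. Origin: centre of the underside, z up; yaw has no meaning. About 18 g.
- bottle_rack: Fixed grey plastic open-topped rack, 70 mm (its x) by 136 mm (its y), 28 mm high, walls and floor 4 mm thick, one cross wall in the middle: two bays, each 62 by 62 mm inside, centred at y = +33 mm and y = -33 mm on the rack's own y axis. Origin: centre of the underside; bottles stand on the inner floor 4 mm above it. Its yaw varies by up to 0.2 rad.
- dropper_holder: Fixed grey plastic square cup with one bay 50 by 50 mm inside, walls and floor 4 mm thick, 20 mm high, with a 66 mm square foot. Origin: centre of the underside; the inner floor is 4 mm above it. Its yaw varies by up to 0.2 rad.
- dish_stand: Fixed metal stand: base plate 86 x 86 mm, its top 12 mm above the worktop, with four upright steel posts, 8 mm diameter, at x, y = +-30 mm of its own axes, 48 mm above the plate. A dish lies between the posts with 8 to 14 mm play (lower underside at 12 mm, upper at 25 mm); fingers closing along the stand's x or y pass between the posts. Origin: centre of underside. Yaw varies by 0.2 rad.

How it is judged:
At the end, for the whole second after the job is handed in: A white bottle in each rack bay (within 13 mm of its centre in rack x, y), the dropper in the square holder (14 mm), all on the floors; both dishes stacked on the stand (16 mm of its axis, undersides at 12 and 25 mm, +-4), either order. All within 0.1 rad of upright, released, at rest ((((x of bottle_a in the frame of bottle_rack between -0.013 and 0.013 m and y of bottle_a in the frame of bottle_rack between 0.02 and 0.046 m and z of bottle_a in the frame of bottle_rack between 0.001 and 0.009 m) and (x of bottle_b in the frame of bottle_rack between -0.013 and 0.013 m and y of bottle_b in the frame of bottle_rack between -0.046 and -0.02 m and z of bottle_b in the frame of bottle_rack between 0.001 and 0.009 m)) or ((x of bottle_a in the frame of bottle_rack between -0.013 and 0.013 m and y of bottle_a in the frame of bottle_rack between -0.046 and -0.02 m and z of bottle_a in the frame of bottle_rack between 0.001 and 0.009 m) and (x of bottle_b in the frame of bottle_rack between -0.013 and 0.013 m and y of bottle_b in the frame of bottle_rack between 0.02 and 0.046 m and z of bottle_b in the frame of bottle_rack between 0.001 and 0.009 m))) and x of dropper in the frame of dropper_holder between -0.014 and 0.014 m and y of dropper in the frame of dropper_holder between -0.014 and 0.014 m and z of dropper in the frame of dropper_holder between 0.001 and 0.009 m and horizontal distance between each of dish_a, dish_b and dish_stand below 0.016 m and ((z of dish_a in the frame of dish_stand between 0.008 and 0.016 m and z of dish_b in the frame of dish_stand between 0.021 and 0.029 m) or (z of dish_b in the frame of dish_stand between 0.008 and 0.016 m and z of dish_a in the frame of dish_stand between 0.021 and 0.029 m)) and angle between each of bottle_a, bottle_b, dropper, dish_a, dish_b's own z axis and vertical below 0.1 rad and linear speed of each of bottle_a, bottle_b, dropper, dish_a, dish_b below 0.02 m/s and contact force between the fingers and bottle_a below 0.5 N and contact force between the fingers and bottle_b below 0.5 N and contact force between the fingers and dropper below 0.5 N and contact force between the fingers and dish_a below 0.5 N and contact force between the fingers and dish_b below 0.5 N); the robot touches nothing.
It also fails if it takes over 120 s, if anything falls off the work surface, if the arm or the gripper's body presses on something with over 40 N, if the wrist force passes 120 N, or if a joint passes its speed limit or range.

### The arm

A 7-joint arm with a two-finger parallel gripper is mounted at the origin on the work surface; the furniture and walls round the work are solid. World frame = base frame: x ahead of the robot, y to its left, z up, the work surface at z = 0. Lengths are in m, angles in rad, forces in N, time in s.
With the tool pointing down it reaches from about 0.425 to 0.925 m from the base axis. Payload 6.8 kg.
Tool frame: the origin (TCP) lies at the very end of the fingers, on their centre line; the grasp point (between the pads) lies robot.hold_point_z behind it (robot.hold_point_z is the distance from the TCP to the grasp point, in m); z points along the fingers, y is the line along which they close (so a half turn about z gives the same grasp; the last joint's range is limited). The gripper opens to 88 mm and grips with 3 to 60 N. Pads are 20 mm wide; open, the fingers measure 115 mm over their backs; the gripper's body (75 mm by 178 mm) begins 61 mm behind the grasp point.
Start: joints at [1.182, 0.477, 0.022, 1.555, -0.011, 1.109, -0.083], TCP at [0.187, -0.649, 0.223] pointing down, gripper open.
Joint ranges: [-2.96, 2.96], [-0.34, 2.1], [-1.41, 1.46], [0.24, 2.44], [-1.37, 4.51], [0.17, 1.92], [-2.96, 2.96]. Speed limits (rad/s): [2.39, 2.39, 3.14, 3.14, 3.14, 3.14, 3.14].

### API

Orientations are given as a rotation vector (axis times angle).
In Python, from rig import robot, eyes gives the robot as it stands.
- The arm moves only by the tool send_rows, never from a script. Its arguments are lists of equal length, an entry for each row: "dp": the shift along the world's x, y, z in mm, a list of three; "spin": the turn about the world's z in rad; "grip": the finger opening in mm, from 0 to 87.8. A call has 1 to 10 rows; each row is the pose to reach, as a shift and turn from the pose commanded when the call began; what a row does not reach only later rows make up. A row lasts 1/8 s, in which the tool goes at most 62.5 mm and 10.7 degrees, less where a joint would pass 70% of its speed; a pose out of reach is approached as far as the arm can. A call with a gripper value outside its range is refused whole. The fingers move at their own pace and stop on an object; "force" is the grip in N (left out, the last holds). Time passes only in rows, so rows that repeat a pose let the fingers close. It gives the time, the measured TCP pose, the force, the opening and the grip force at its end, in the units of the state.
- robot.get_obs(): the state, without advancing time (a new reading comes with each control period).
- eyes.get_image(name): name is "side" or "top" or "wrist"; returns a dict with "frame" (480x640x3 uint8, red, green, blue), "mtx" (3x3 intrinsics, pixels), "k1" (the pictures are not rectified: a ray, as slopes to the right and down, at radius r is drawn at 1 + k1 r^2 times it, then the intrinsics apply), "cam_to_world" (4x4, takes a point from camera to world coordinates). Camera axes: x right, y down, z forward; pixel columns grow to the right and rows downward; lengths in m; the calibration is good to about 2 mm. A picture is of the moment at which its call begins. There is no depth.
- robot.close_job(): hands the job in; it is judged then, once.
The state is a dict: "t": time; "joints": joint angles; "joint_vel": joint speeds; "tau": joint torques, N m; "tool_pos": TCP position; "tool_rot": TCP orientation; "contact_force": force on the tool from outside, world axes, zero at the start; "torque": the same for the moment, N m; "grip_width": finger opening in m; "finger_force": force on a finger pad.
Only numpy, scipy, OpenCV 4.12 (cv2) and the standard library are available. Lean on these libraries where they do the work, as an engineer would, in place of code of your own. Each camera call takes 0.05 s, during which the arm holds its last target. There are 200 camera calls.

## Working session

There is one attempt and no reset: what is moved stays moved. The work goes in short steps, Python scripts to look and compute and a tool call to move; the robot and the scene stay as the last step left them, time stands still between calls to the robot, and variables do not carry over. Pictures are saved under pics/ and viewed, at most 16 in all, crops included, and the job is handed in when it is done.

Besides the shell and the picture viewer there is one more tool, called after "Request:" as name([rows], argument=value, ...), one row to a line, values as JSON. send_rows: Moves the arm, as the interface text tells. Its arguments: {"type":"object","properties":{"dp":{"type":"array"},"spin":{"type":"array"},"grip":{"type":"array"},"force":{"type":"number"}},"required":["dp","spin","grip"]}

```bash
mkdir -p pics; cat > h.py <<'E'
import numpy as np, cv2
from rig import robot, eyes
def grab(n,save=None):
    d=eyes.get_image(n); f=cv2.cvtColor(np.asarray(d["frame"]),cv2.COLOR_RGB2BGR)
    if save: cv2.imwrite("pics/"+save,f)
    return d,f
def ray(d,uv):
    K=np.array(d["mtx"]);p=(np.array(uv,float)-K[:2,2])/[K[0,0],K[1,1]]
    q=p.copy()
    for _ in range(20): q=p/(1+d["k1"]*(q@q))
    T=np.array(d["cam_to_world"]); return T[:3,3],T[:3,:3]@np.r_[q,1]
def onz(d,uv,z):
    o,r=ray(d,uv); return (o+r*(z-o[2])/r[2])[:2]
def proj(d,P):
    T=np.array(d["cam_to_world"]);c=T[:3,:3].T@(np.array(P,float)-T[:3,3]);q=c[:2]/c[2]
    K=np.array(d["mtx"]); return K[:2,:2]@(q*(1+d["k1"]*(q@q)))+K[:2,2]
E
python3 - <<'E'
from h import *
for n in ("top","side","wrist"):
    d,f=grab(n,n+"0.png"); print(n,np.round(d["cam_to_world"],3).tolist(),np.round(d["mtx"],1).tolist(),d["k1"])
o=robot.get_obs(); print(o["tool_pos"],o["tool_rot"],o["t"],o["grip_width"],robot.hold_point_z)
E
```

```text
top [[-0.009, -0.995, 0.097, 0.485], [-1.0, 0.007, -0.021, -0.04], [0.02, -0.097, -0.995, 0.877], [0.0, 0.0, 0.0, 1.0]] [[460.0, 0.0, 317.9], [0.0, 460.0, 229.4], [0.0, 0.0, 1.0]] -0.05771898532844507
side [[0.92, -0.204, 0.336, 0.269], [-0.392, -0.42, 0.818, -0.74], [-0.026, -0.884, -0.466, 0.448], [0.0, 0.0, 0.0, 1.0]] [[494.2, 0.0, 325.7], [0.0, 494.2, 238.9], [0.0, 0.0, 1.0]] -0.00117812541177299
wrist [[0.277, -0.925, -0.258, 0.258], [-0.961, -0.267, -0.074, -0.628], [-0.001, 0.269, -0.963, 0.384], [0.0, 0.0, 0.0, 1.0]] [[417.2, 0.0, 318.2], [0.0, 417.2, 238.1], [0.0, 0.0, 1.0]] -0.08510060756338432
[ 0.18689324 -0.64814837  0.22190147] [-3.10932262e+00 -4.39428474e-01  5.07535349e-04] 0.15 0.08781786270084588 0.0187
```

View pics/top0.png

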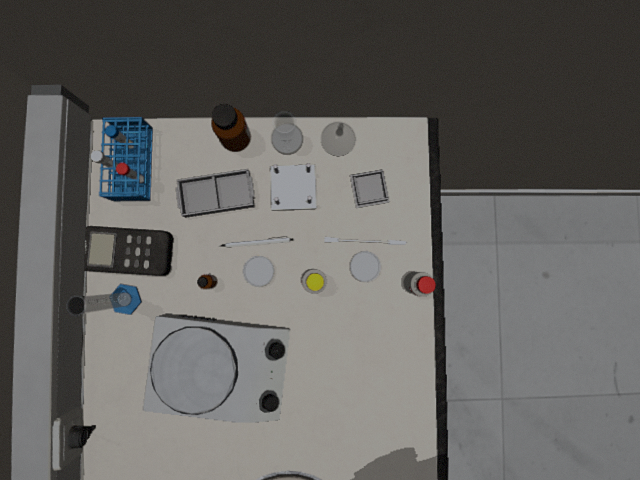

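View pics/side0.png

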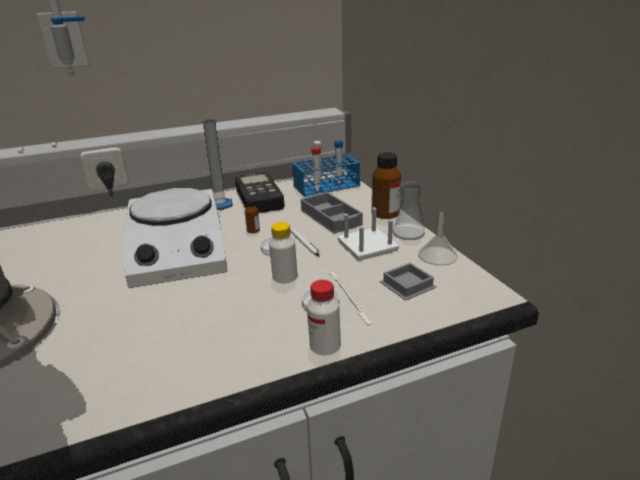

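The top view shows the rack at (216,193), stand (293,187), holder (369,188), dishes (259,271) and (364,266), yellow-cap bottle (315,282), red-cap bottle (425,284) and dropper (207,282). The side view agrees.

```bash
python3 - <<'E'
from h import *
d,f=grab("top"); hsv=cv2.cvtColor(f,cv2.COLOR_BGR2HSV)
def blob(m,box):
    x0,y0,x1,y1=box; s=np.zeros_like(m); s[y0:y1,x0:x1]=m[y0:y1,x0:x1]
    c=max(cv2.findContours(s,cv2.RETR_EXTERNAL,cv2.CHAIN_APPROX_NONE)[0],key=cv2.contourArea); return c
H,S,V=cv2.split(hsv); u=lambda b:(b*255).astype(np.uint8)
ctr=lambda c: np.array(cv2.minEnclosingCircle(c)[0])
yel=blob(u((H>15)&(H<35)&(S>150)),(290,260,340,300)); red=blob(u(((H<8)|(H>172))&(S>150)),(400,260,445,305))
for n,c,z in (("yellow",yel,.092),("red",red,.092)): print(n,ctr(c),onz(d,ctr(c),.099),cv2.minEnclosingCircle(c)[1])
blk=blob(u(V<60),(190,265,225,300)); am=blob(u(V<130),(190,265,225,300)); print("dropper",cv2.boundingRect(blk),cv2.boundingRect(am))
print(onz(d,ctr(blk),.06))
rim=u(V<120)
for n,b,z in (("rack",(172,165,262,222),.028),("holder",(345,165,395,212),.020)):
    c=blob(rim,b); P=np.float32([onz(d,p,z) for p in c[:,0]]); r=cv2.minAreaRect(P); print(n,r, cv2.minAreaRect(c))
big=cv2.resize(f[150:310,165:445],None,fx=2.85,fy=2.85,interpolation=cv2.INTER_CUBIC); cv2.imwrite("pics/c1.png",big)
E
```

```text
yellow [314.6000061 281.5      ] [ 0.47263723 -0.04988495] 8.614622116088867
red [425.87805176 283.93902588] [ 0.4664122  -0.23847968] 9.351974487304688
dropper (197, 276, 12, 12) (197, 273, 21, 17)
[0.47361139 0.14740716]
rack ((0.6376404166221619, 0.13407915830612183), (0.0753159373998642, 0.14614509046077728), 8.30817985534668) ((214.83348083496094, 192.90576171875), (39.695194244384766, 78.31581115722656), 81.34745788574219)
holder ((0.6479066610336304, -0.1551722288131714), (0.062000468373298645, 0.06562245637178421), 9.716501235961914) ((368.78118896484375, 187.33084106445312), (32.31629180908203, 34.593048095703125), 80.21759033203125)
```

View pics/c1.png

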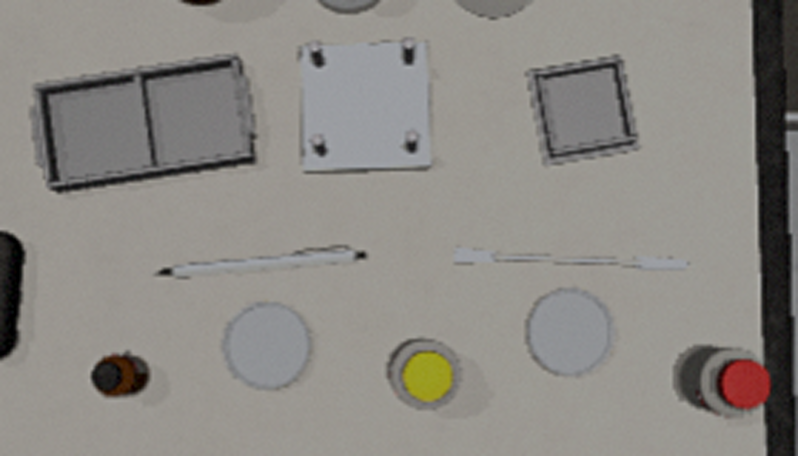

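The crop (x2.85, offset 165,150) shows both dishes at crop (268,345) and (569,332), the stand plate corners at (302,44), (428,40), (432,166) and (304,171), and post tops near (316,50), (407,45), (411,134) and (319,140).

```bash
python3 - <<'E'
from h import *
d,f=grab("top")
c=lambda x,y:(165+(x+.5)/2.85-.5,150+(y+.5)/2.85-.5)
g=cv2.cvtColor(f,cv2.COLOR_BGR2GRAY)
hsv=cv2.cvtColor(f,cv2.COLOR_BGR2HSV)
print("dish",onz(d,c(268,345),.012),onz(d,c(569,332),.012))
print("plate",np.round([onz(d,c(*p),.012) for p in ((302,44),(428,40),(432,169),(304,171))],4))
print("posts",np.round([onz(d,c(*p),.06) for p in ((316,48),(407,43),(411,132),(319,139))],4))
print("rack rim",np.round([onz(d,c(*p),.028) for p in ((36,88),(240,57),(256,160),(52,190))],4))
print("cross",np.round([onz(d,c(*p),.028) for p in ((140,77),(156,165))],4))
print("holder",np.round([onz(d,c(*p),.02) for p in ((529,70),(622,57),(638,148),(548,163))],4))
print("amber cap",onz(d,(224,115),.16), "amber base", onz(d,(237,140),0.0),"flask",onz(d,(283,118),.1),onz(d,(289,147),0))
s,fs=grab("side")
# side checks: project estimates
for n,P in (("yellow",(.473,-.05,.099)),("red",(.466,-.238,.099)),("drop",(.4736,.1474,.067)),("ambercap",(.77,.08,.15))): print(n,proj(s,P))
E
```

```text
dish [0.4922604  0.05338903] [ 0.4990158  -0.14481129]
plate [[ 0.6935  0.0313]
 [ 0.6958 -0.0535]
 [ 0.6081 -0.0554]
 [ 0.6074  0.0298]]
posts [[ 0.6793  0.0184]
 [ 0.6822 -0.0393]
 [ 0.6249 -0.0415]
 [ 0.6208  0.0165]]
rack rim [[0.6615 0.2049]
 [0.6812 0.0708]
 [0.6126 0.0598]
 [0.5938 0.1929]]
cross [[0.6683 0.1364]
 [0.6097 0.1251]]
holder [[ 0.6732 -0.1205]
 [ 0.6818 -0.183 ]
 [ 0.6202 -0.1922]
 [ 0.6105 -0.132 ]]
amber cap [0.74072953 0.09439376] amber base [0.74700248 0.09809237] flask [0.7560736  0.00276465] [ 0.73233239 -0.00347015]
yellow [279.90751005 224.72383013]
red [320.70533828 283.39456795]
drop [249.5958223  199.47587097]
ambercap [400.02734571 146.40545481]
```

Request:
send_rows([
  [312,503,0],
  [312,503,0],
  [312,503,0],
  [312,503,0],
  [312,503,0],
  [312,503,0],
  [312,503,0],
  [312,503,0],
  [312,503,0],
  [312,503,0],
], spin=[1.29,1.29,1.29,1.29,1.29,1.29,1.29,1.29,1.29,1.29], grip=[87.8,87.8,87.8,87.8,87.8,87.8,87.8,87.8,87.8,87.8], force=15)

```text
t: 1.55
tool_pos: [0.5007, -0.1418, 0.2231]
tool_rot: [2.216, 2.226, 0.002]
contact_force: [-0.4, 0.0, -0.4]
grip_width: 0.0879
finger_force: 0.0
```

```bash
python3 - <<'E'
from h import *
d,f=grab("wrist","w1.png"); print(np.round(d["cam_to_world"],3).tolist())
for n,P in (("dish2",(.499,-.1448,.013)),("holder",(.6464,-.157,.02)),("stand",(.6515,-.0116,.012))): print(n,proj(d,P))
print(robot.get_obs()["joints"])
E
```

```text
[[1.0, 0.004, 0.003, 0.5], [0.005, -0.963, -0.268, -0.068], [0.001, 0.268, -0.963, 0.385], [0.0, 0.0, 0.0, 1.0]]
dish2 [315.8742359  209.35080355]
holder [477.40186311 225.11289858]
stand [495.02246379  57.74760094]
[ 0.58166201  0.26431902 -0.50519585  1.89386905  0.14598597  1.01764949
  0.02189117]
```

View pics/w1.png

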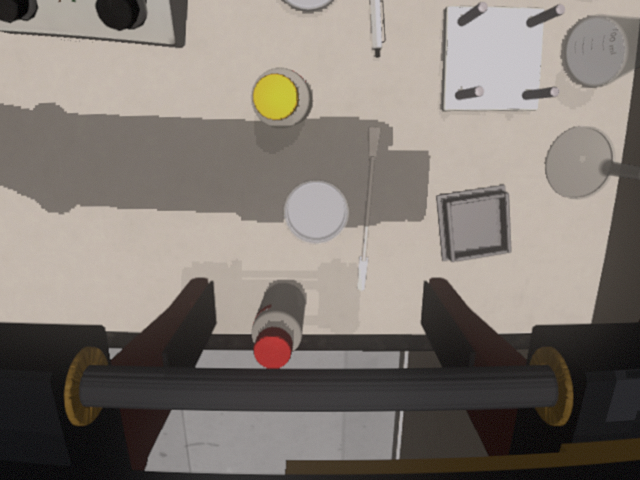

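The wrist view shows the dish at (316,211), the holder at (475,223) and the stand at (492,58). All are within 3 px of my projections. The swab lies close beside the dish, so I'll move the yellow bottle first.

Request:
send_rows([
  [-26,95,-40],
  [-26,95,-80],
  [-26,95,-80],
  [-26,95,-80],
  [-26,95,-80],
  [-26,95,-80],
  [-26,95,-80],
  [-26,95,-80],
  [-26,95,-80],
  [-26,95,-80],
], spin=[0.18,0.36,0.54,0.72,0.9,1.08,1.26,1.44,1.57,1.57], grip=[87.8,87.8,87.8,87.8,87.8,87.8,87.8,87.8,87.8,87.8])

```text
t: 2.85
tool_pos: [0.4729, -0.0512, 0.1426]
tool_rot: [-0.005, -3.141, -0.0]
contact_force: [-0.2, -0.1, 0.7]
grip_width: 0.0879
finger_force: 0.0
```

Request:
send_rows([
  [0,0,-50],
  [0,0,-90],
  [0,0,-97],
  [0,0,-97],
  [0,0,-97],
  [0,0,-97],
  [0,0,-97],
  [0,0,-97],
], spin=[0,0,0,0,0,0,0,0], grip=[87.8,87.8,87.8,87.8,30,30,30,30], force=15)

```text
t: 3.85
tool_pos: [0.4732, -0.0507, 0.046]
tool_rot: [0.002, 3.141, -0.0]
contact_force: [0.7, -1.1, -0.3]
grip_width: 0.051
finger_force: 0.0
```

Request:
send_rows([
  [0,0,0],
  [0,0,0],
  [0,0,0],
  [0,0,40],
  [0,0,60],
  [0,0,60],
], spin=[0,0,0,0,0,0], grip=[30,30,30,30,30,30])

```text
t: 4.6
tool_pos: [0.4739, -0.0507, 0.1066]
tool_rot: [0.002, 3.139, -0.001]
contact_force: [-0.5, -0.6, -2.5]
grip_width: 0.0425
finger_force: 14.9
```

Request:
send_rows([
  [30,40,0],
  [68,90,0],
  [105,140,0],
  [138,185,0],
  [160,214,0],
  [160,214,0],
  [160,214,0],
], spin=[0,0.05,0.1,0.145,0.145,0.145,0.145], grip=[30,30,30,30,30,30,30])

```text
t: 5.48
tool_pos: [0.632, 0.1623, 0.104]
tool_rot: [0.226, -3.131, 0.002]
contact_force: [-0.7, 0.8, -0.9]
grip_width: 0.0426
finger_force: 14.9
```

```bash
python3 - <<'E'
from h import *
print(robot.get_obs()["tool_pos"],robot.get_obs()["grip_width"])
d,f=grab("side"); print([proj(d,p) for p in ((.6332,.1637,.004),(.6332,.1637,.163))])
cv2.imwrite("pics/s2.png",cv2.resize(f[100:280,230:470],None,fx=3,fy=3,interpolation=cv2.INTER_CUBIC))
E
```

```text
[0.63195687 0.16227507 0.10397198] 0.042639009029180996
[array([322.11749928, 210.58140092]), array([319.81862525, 138.60940166])]
```

View pics/s2.png

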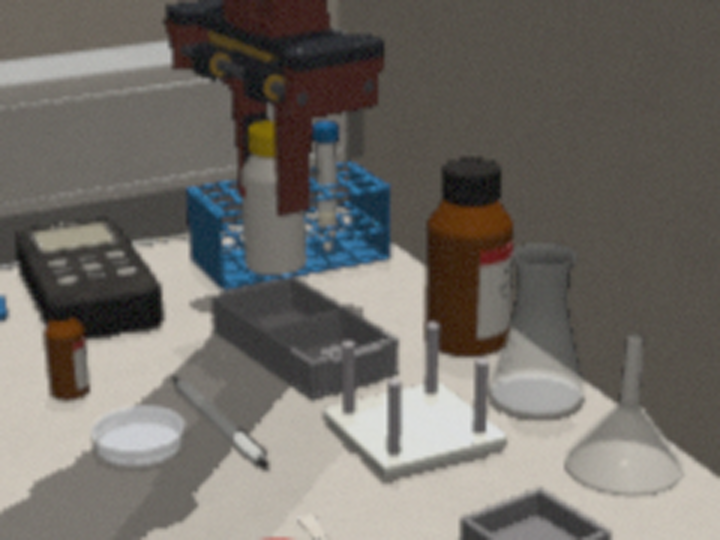

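The bottle hangs upright over the left-rear bay, at about (272,265) in the crop. Lowering it now.

Request:
send_rows([
  [0,0,-30],
  [0,0,-50],
  [0,0,-54],
  [0,0,-54],
  [0,0,-55],
  [0,0,-55],
  [0,0,-55],
  [0,0,-10],
  [0,0,50],
  [0,0,70],
], spin=[0,0,0,0,0,0,0,0,0,0], grip=[30,30,30,30,65,65,65,65,65,65])

```text
t: 6.78
tool_pos: [0.6347, 0.1647, 0.18]
tool_rot: [-0.226, 3.128, 0.002]
contact_force: [1.0, -0.0, -0.4]
grip_width: 0.065
finger_force: 0.0
```

Request:
send_rows([
  [-22,-52,0],
  [-44,-104,0],
  [-67,-156,0],
  [-90,-208,0],
  [-112,-260,0],
  [-134,-309,-20],
  [-134,-309,-60],
  [-134,-309,-80],
  [-134,-309,-80],
  [-134,-309,-80],
], spin=[0.06,0.12,0.18,0.24,0.3,0.38,0.38,0.38,0.38,0.38], grip=[80,80,80,80,80,80,80,80,80,80])

```text
t: 8.02
tool_pos: [0.5003, -0.1444, 0.0967]
tool_rot: [-0.817, 3.032, -0.0]
contact_force: [1.4, 0.3, 0.4]
grip_width: 0.0799
finger_force: 0.0
```

```bash
python3 - <<'E'
from h import *
print(robot.get_obs()["tool_pos"])
t,ft=grab("top"); d,f=grab("wrist","w2.png")
hsv=cv2.cvtColor(ft,cv2.COLOR_BGR2HSV); H,S,V=cv2.split(hsv)
m=((H>15)&(H<35)&(S>150)).astype(np.uint8); m[:150]=0
c=max(cv2.findContours(m,cv2.RETR_EXTERNAL,cv2.CHAIN_APPROX_NONE)[0],key=cv2.contourArea)
p=np.array(cv2.minEnclosingCircle(c)[0]); print("yellow",p,onz(t,p,.103))
print(proj(d,(.499,-.1448,.013)))
E
```

```text
[ 0.50026246 -0.14436469  0.09668088]
yellow [189.5 188. ] [0.63280158 0.16211376]
[319.26209125 243.42829429]
```

View pics/w2.png

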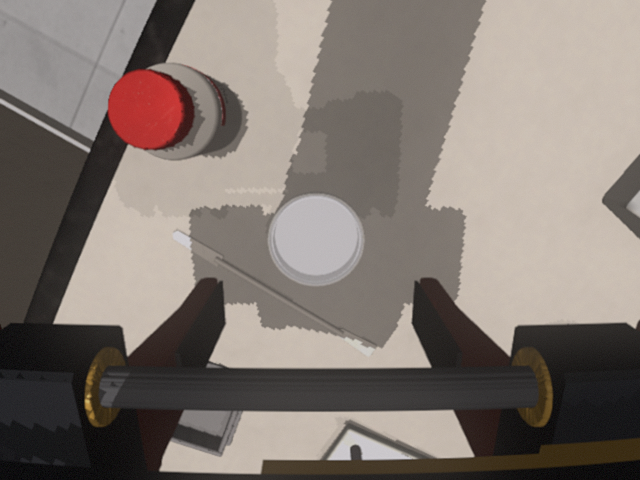

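Dish centre is at (316,239), within about 2 mm of the estimate. The swab runs from (178,235) to (370,350), so I'll check the finger footprints against it.

```bash
python3 - <<'E'
from h import *
d,f=grab("wrist")
c=onz(d,(316,239),.011); print("dish",c)
a,b=onz(d,(178,235),.002),onz(d,(370,350),.002); print("swab",a,b)
L=b-a;L/=np.linalg.norm(L);n=np.array([-L[1],L[0]])
for th in (2.1,2.3,1.9,1.8):
    u=np.array([np.cos(th),np.sin(th)]);v=np.array([-u[1],u[0]])
    for s in (1,-1):
        print(th,s,[round(float(((c+u*s*r+v*w)-a)@n),4) for r in (36,50) for w in (-.01,.01) for r in (r/1000,)])
E
```

```text
dish [ 0.49797025 -0.14794238]
swab [ 0.54256307 -0.22492497] [ 0.55078493 -0.07406472]
2.1 1 [0.0602, 0.0571, 0.0679, 0.0571]
2.1 -1 [0.0205, 0.057, 0.0128, 0.057]
2.3 1 [0.067, 0.0558, 0.0769, 0.0558]
2.3 -1 [0.0162, 0.0558, 0.0063, 0.0558]
1.9 1 [0.0529, 0.058, 0.0582, 0.058]
1.9 -1 [0.026, 0.058, 0.0207, 0.058]
1.8 1 [0.0492, 0.0583, 0.0531, 0.0583]
1.8 -1 [0.029, 0.0583, 0.0251, 0.0583]
```

Request:
send_rows([
  [-1,-2,-45],
  [-1,-2,-80],
  [-1,-2,-92],
  [-1,-2,-92],
  [-1,-2,-92],
  [-1,-2,-92],
  [-1,-2,-92],
  [-1,-2,-92],
], spin=[0,0,0,0,0,0,0,0], grip=[80,80,80,70,50,50,50,50], force=10)

```text
t: 9.18
tool_pos: [0.4991, -0.1478, 0.0049]
tool_rot: [-0.813, 3.033, -0.002]
contact_force: [0.2, -0.7, 8.0]
grip_width: 0.0582
finger_force: 10.0
```

Request:
send_rows([
  [0,0,0],
  [0,0,40],
  [0,0,90],
  [0,0,90],
  [0,0,90],
], spin=[0,0,0,0,0], grip=[50,50,50,50,50])

```text
t: 9.8
tool_pos: [0.4977, -0.148, 0.0935]
tool_rot: [0.813, -3.034, 0.001]
contact_force: [-0.3, 0.1, -1.3]
grip_width: 0.0579
finger_force: 10.0
```

Request:
send_rows([
  [40,35,0],
  [85,75,0],
  [125,110,0],
  [152,135,0],
  [152,135,0],
  [152,135,0],
], spin=[-0.15,-0.3,-0.45,-0.49,-0.49,-0.49], grip=[50,50,50,50,50,50])

```text
t: 10.55
tool_pos: [0.6486, -0.0135, 0.092]
tool_rot: [0.054, -3.138, 0.002]
contact_force: [1.2, 0.4, -0.1]
grip_width: 0.0579
finger_force: 10.0
```

```bash
python3 - <<'E'
from h import *
o=robot.get_obs();print(o["tool_pos"],o["tool_rot"],o["grip_width"])
d,f=grab("side"); w,fw=grab("wrist")
a=cv2.resize(f[110:290,320:480],(400,450),interpolation=cv2.INTER_CUBIC); b=cv2.resize(fw[100:400,170:470],(400,400))
b=cv2.copyMakeBorder(b,0,50,0,0,cv2.BORDER_CONSTANT); cv2.imwrite("pics/s3.png",np.hstack([a,b]))
E
```

```text
[ 0.64860984 -0.01351189  0.09200007] [ 5.41960300e-02 -3.13799991e+00  1.50758285e-03] 0.057945241933178175
```

View pics/s3.png

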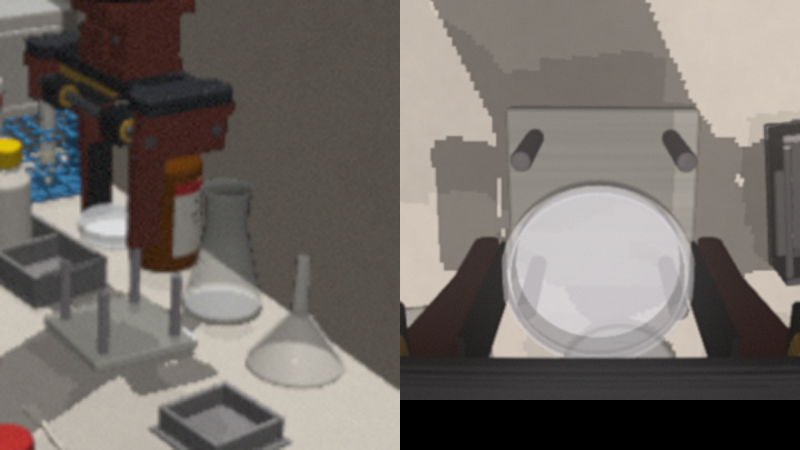

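```bash
python3 - <<'E'
from h import *
d,f=grab("side"); w,fw=grab("wrist")
for z in (.085,.095,.105,.115): print(z,proj(d,(.6486,-.0135,z)),proj(w,(.6486,-.0135,z)),onz(w,(318.5,302),z))
wc=lambda x,y:(170+(x-400)*.75,100+y*.75)
sx=[onz(w,wc(*p),.06) for p in ((531,137),(676,142))]; print("rear post tops?",sx,[onz(w,wc(*p),.012) for p in ((521,160),(687,160))],[onz(w,wc(*p),.012) for p in ((509,108),(697,107))])
E
```

```text
0.085 [366.63045173 204.7540032 ] [320.06315366 294.00499925] [ 0.65244485 -0.01406037]
0.095 [366.70218404 199.64432632] [320.11896153 303.47313698] [ 0.64795503 -0.01419656]
0.105 [366.7746639  194.48066246] [320.1810505  314.03397404] [ 0.64346521 -0.01433275]
0.115 [366.847903   189.26215552] [320.25051621 325.8839225 ] [ 0.63897539 -0.01446894]
rear post tops? [array([ 0.61343827, -0.03925331]), array([0.61352047, 0.01247231])] [array([ 0.63324384, -0.04935934]), array([0.630753  , 0.02509059])] [array([ 0.6100116 , -0.05459526]), array([0.60682048, 0.02774082])]
```

The dish is level, with its underside about 5 mm below the TCP, and centred over the stand. Lowering it now.

Request:
send_rows([
  [2,1,-30],
  [2,1,-60],
  [2,1,-74],
  [2,1,-74],
  [2,1,-74],
  [2,1,-74],
  [2,1,-74],
  [2,1,-40],
  [2,1,10],
  [2,1,30],
], spin=[0,0,0,0,0,0,0,0,0,0], grip=[50,50,50,50,72,72,72,72,72,72])

```text
t: 12.0
tool_pos: [0.6536, -0.0111, 0.127]
tool_rot: [-0.054, 3.137, 0.0]
contact_force: [0.1, 0.4, -0.2]
grip_width: 0.072
finger_force: 0.0
```

Request:
send_rows([
  [-45,18,0],
  [-90,36,0],
  [-135,54,0],
  [-160,64,-20],
  [-160,64,-28],
  [-160,64,-28],
  [-160,64,-28],
], spin=[0,0,0,0,0,0,0], grip=[82,82,82,82,82,82,82])

```text
t: 12.88
tool_pos: [0.4935, 0.0522, 0.0959]
tool_rot: [-0.052, 3.14, 0.001]
contact_force: [-0.9, -0.3, 0.2]
grip_width: 0.0821
finger_force: 0.0
```

```bash
python3 - <<'E'
from h import *
print(robot.get_obs()["tool_pos"])
d,f=grab("top"); w,fw=grab("wrist"); print(proj(w,(.4923,.0534,.012)), proj(d,(.6515,-.012,.025)))
a=cv2.resize(f[150:230,250:330],(400,400),interpolation=cv2.INTER_CUBIC); b=cv2.resize(fw[100:400,170:470],(400,400))
cv2.imwrite("pics/s4.png",np.hstack([a,b]))
E
```

```text
[0.49349406 0.05215266 0.09593169]
[320.04990108 243.78420056] [293.08408682 185.27441304]
```

View pics/s4.png

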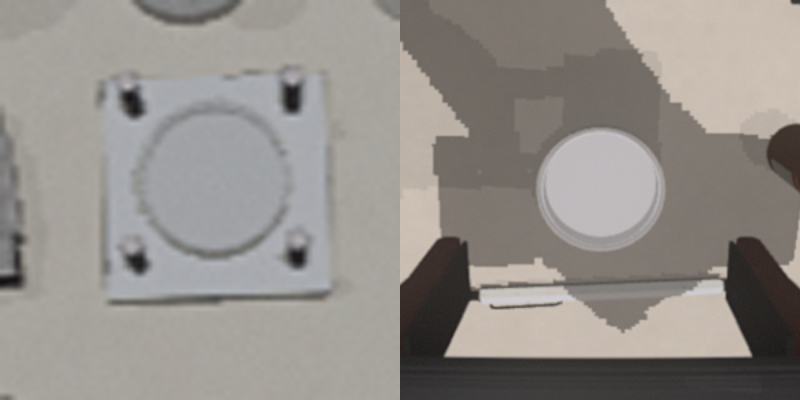

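The first dish lies flat and centred on the stand, crop (215,180). The second is at about full-frame (321,240), clear of the pen.

Request:
send_rows([
  [-2,0,-45],
  [-2,0,-80],
  [-2,0,-90],
  [-2,0,-90],
  [-2,0,-90],
  [-2,0,-90],
  [-2,0,-90],
  [-2,0,-90],
  [-2,0,-90],
], spin=[0,0,0,0,0,0,0,0,0], grip=[82,82,82,70,50,50,50,50,50], force=10)

```text
t: 14.1
tool_pos: [0.4911, 0.0525, 0.0067]
tool_rot: [-0.053, 3.139, -0.0]
contact_force: [-0.5, -1.0, 6.0]
grip_width: 0.0582
finger_force: 10.2
```

Request:
send_rows([
  [0,0,40],
  [0,0,100],
  [0,0,110],
  [0,0,110],
], spin=[0,0,0,0], grip=[50,50,50,50])

```text
t: 14.6
tool_pos: [0.4903, 0.052, 0.1161]
tool_rot: [-0.053, 3.14, -0.001]
contact_force: [0.3, -0.1, 0.4]
grip_width: 0.0583
finger_force: 9.9
```

Request:
send_rows([
  [45,-18,0],
  [90,-36,0],
  [135,-54,0],
  [161,-65,0],
  [161,-65,0],
  [161,-65,0],
], spin=[0,0,0,0,0,0], grip=[50,50,50,50,50,50])

```text
t: 15.35
tool_pos: [0.6492, -0.0117, 0.1141]
tool_rot: [0.056, -3.138, -0.0]
contact_force: [-0.0, 0.4, -0.9]
grip_width: 0.058
finger_force: 9.9
```

```bash
python3 - <<'E'
from h import *
print(robot.get_obs()["tool_pos"],robot.get_obs()["grip_width"])
d,f=grab("side"); w,fw=grab("wrist"); p=robot.get_obs()["tool_pos"]; print(proj(w,p),proj(d,p))
a=cv2.resize(f[110:290,320:480],(400,450),interpolation=cv2.INTER_CUBIC); b=cv2.resize(fw[100:400,170:470],(400,400))
b=cv2.copyMakeBorder(b,0,50,0,0,cv2.BORDER_CONSTANT); cv2.imwrite("pics/s5.png",np.hstack([a,b]))
E
```

```text
[ 0.64923872 -0.01170689  0.1140523 ] 0.057992913906242206
[317.85555556 303.35693846] [366.83369704 188.79198204]
```

View pics/s5.png

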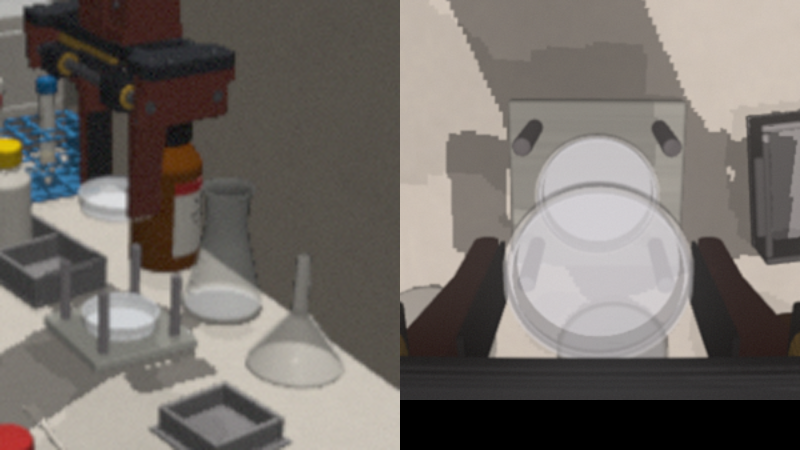

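The second dish is held level over the stand and the first lies between the posts. Lowering.

Request:
send_rows([
  [1,0,-40],
  [1,0,-70],
  [1,0,-82],
  [1,0,-82],
  [1,0,-82],
  [1,0,-82],
  [1,0,-82],
  [1,0,-40],
  [1,0,10],
  [1,0,60],
], spin=[0,0,0,0,0,0,0,0,0,0], grip=[50,50,50,50,72,72,72,72,72,72])

```text
t: 16.7
tool_pos: [0.6519, -0.0126, 0.1773]
tool_rot: [0.054, -3.141, -0.0]
contact_force: [0.8, -1.0, -0.2]
grip_width: 0.0721
finger_force: 0.0
```

Request:
send_rows([
  [-35,-43,0],
  [-70,-86,0],
  [-105,-129,0],
  [-140,-172,0],
  [-175,-213,0],
  [-186,-226,0],
  [-186,-226,-20],
  [-186,-226,-20],
  [-186,-226,-20],
], spin=[0,0,0,0,0,0,0,0,0], grip=[86,86,86,86,86,86,86,86,86])

```text
t: 17.82
tool_pos: [0.4672, -0.2366, 0.1554]
tool_rot: [-0.059, 3.141, 0.002]
contact_force: [0.4, 0.2, -1.0]
grip_width: 0.0861
finger_force: 0.0
```

```bash
python3 - <<'E'
from h import *
p=robot.get_obs()["tool_pos"];print(p)
w,f=grab("wrist");hsv=cv2.cvtColor(f,cv2.COLOR_BGR2HSV); H,S,V=cv2.split(hsv)
m=(((H<6)|(H>174))&(S>170)&(V>110)).astype(np.uint8)
c=max(cv2.findContours(m,cv2.RETR_EXTERNAL,cv2.CHAIN_APPROX_NONE)[0],key=cv2.contourArea)
q=cv2.minEnclosingCircle(c); print(q,onz(w,q[0],.097),cv2.contourArea(c))
t,ft=grab("top")
s,fs=grab("side"); 
a=cv2.resize(fs[150:290,320:450],(520,560),interpolation=cv2.INTER_CUBIC); b=cv2.resize(ft[150:230,250:305],None,fx=5,fy=5); b=cv2.copyMakeBorder(b,0,160,0,0,cv2.BORDER_CONSTANT); cv2.imwrite("pics/s6.png",np.hstack([a,b]))
E
```

```text
[ 0.46715782 -0.23664843  0.15541143]
((303.5, 235.5), 1.581238865852356) [ 0.45412474 -0.24505714] 0.5
```

View pics/s6.png

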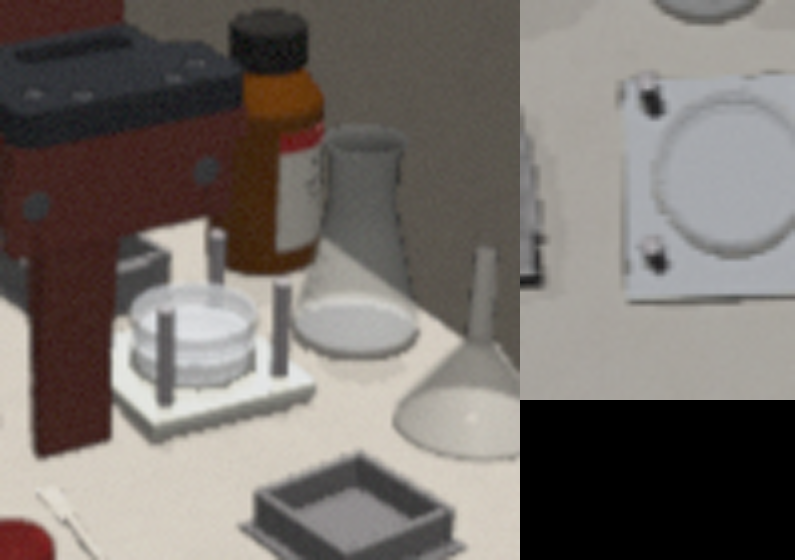

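The dishes are stacked flat between the posts. I'll measure the red cap again with a looser mask, since it's in shadow.

```bash
python3 - <<'E'
from h import *
w,f=grab("wrist");H,S,V=cv2.split(cv2.cvtColor(f,cv2.COLOR_BGR2HSV))
m=(((H<6)|(H>174))&(S>170)&(V>60)).astype(np.uint8); m[:,:230]=0;m[:,420:]=0
c=max(cv2.findContours(m,cv2.RETR_EXTERNAL,cv2.CHAIN_APPROX_NONE)[0],key=cv2.contourArea)
q=cv2.minEnclosingCircle(c); print(q,onz(w,q[0],.097),cv2.contourArea(c),proj(w,(.4664,-.2385,.099)))
E
```

```text
((302.8333435058594, 234.8333282470703), 1.1786019802093506) [ 0.45370144 -0.24646971] 0.5 [316.53438928 258.48834118]
```

```bash
python3 - <<'E'
from h import *
w,f=grab("wrist"); cv2.imwrite("pics/w7.png",f[60:420,140:500]); t,ft=grab("top")
print(f[258,316],f[250,316],f[230,316])
E
```

```text
[ 45  48 119] [ 40  44 115] [40 43 88]
```

View pics/w7.png

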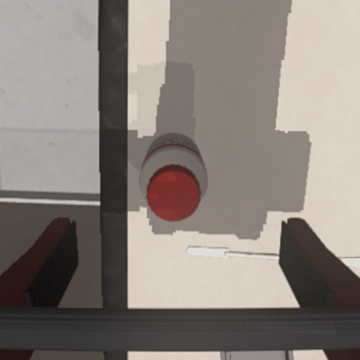

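The red cap is at full-frame (314,254), within 2 mm of the estimate. Picking it.

Request:
send_rows([
  [-1,0,-50],
  [-1,0,-100],
  [-1,0,-110],
  [-1,0,-110],
  [-1,0,-110],
  [-1,0,-110],
  [-1,0,-110],
  [-1,0,-110],
  [-1,0,-110],
  [-1,0,-110],
], spin=[0,0,0,0,0,0,0,0,0,0], grip=[86,86,80,30,30,30,30,30,30,30], force=15)

```text
t: 19.38
tool_pos: [0.4656, -0.2391, 0.0464]
tool_rot: [-0.053, 3.14, -0.002]
contact_force: [-2.1, 0.2, 6.9]
grip_width: 0.0424
finger_force: 14.9
```

Request:
send_rows([
  [0,0,40],
  [0,0,90],
  [0,0,95],
  [0,0,95],
], spin=[0,0,0,0], grip=[30,30,30,30])

```text
t: 19.88
tool_pos: [0.4646, -0.2387, 0.1404]
tool_rot: [0.053, -3.141, 0.001]
contact_force: [-0.2, -0.4, -1.0]
grip_width: 0.0419
finger_force: 14.8
```

Request:
send_rows([
  [20,40,0],
  [45,85,0],
  [70,130,0],
  [95,175,0],
  [120,225,0],
  [145,275,0],
  [170,320,0],
  [178,336,0],
  [178,336,0],
  [178,336,0],
], spin=[0,-0.1,-0.2,-0.3,-0.385,-0.385,-0.385,-0.385,-0.385,-0.385], grip=[30,30,30,30,30,30,30,30,30,30])

```text
t: 21.12
tool_pos: [0.6423, 0.0948, 0.1395]
tool_rot: [-0.551, -3.091, 0.004]
contact_force: [0.4, 0.8, -1.9]
grip_width: 0.0421
finger_force: 14.8
```

```bash
python3 - <<'E'
from h import *
p=robot.get_obs()["tool_pos"];print(p)
s,fs=grab("side"); cv2.imwrite("pics/s8.png",cv2.resize(fs[90:270,280:470],None,fx=3,fy=3,interpolation=cv2.INTER_CUBIC))
E
```

```text
[0.64229076 0.094787   0.13954382]
```

View pics/s8.png

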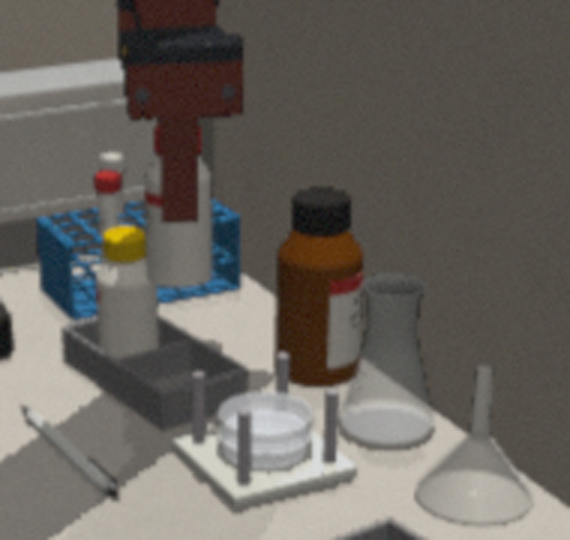

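The bottle hangs upright over the free bay and is clear of its neighbours. Lowering it.

Request:
send_rows([
  [0,1,-45],
  [0,1,-80],
  [0,1,-89],
  [0,1,-89],
  [0,1,-90],
  [0,1,-90],
  [0,1,-90],
  [0,1,-50],
  [0,1,0],
  [0,1,50],
], spin=[0,0,0,0,0,0,0,0,0,0], grip=[30,30,30,30,56,56,56,56,56,56])

```text
t: 22.42
tool_pos: [0.6429, 0.0985, 0.1923]
tool_rot: [-0.548, -3.093, -0.0]
contact_force: [-0.4, 0.1, -0.9]
grip_width: 0.056
finger_force: 0.0
```

Request:
send_rows([
  [-45,12,0],
  [-90,25,0],
  [-135,38,0],
  [-170,48,0],
  [-170,48,-30],
  [-170,48,-60],
  [-170,48,-60],
  [-170,48,-60],
], spin=[0.1,0.2,0.3,0.35,0.35,0.35,0.35,0.35], grip=[75,75,75,75,75,75,75,75])

```text
t: 23.42
tool_pos: [0.4736, 0.1469, 0.1317]
tool_rot: [0.001, 3.141, 0.001]
contact_force: [1.3, 0.2, -0.0]
grip_width: 0.075
finger_force: 0.0
```

```bash
python3 - <<'E'
from h import *
p=robot.get_obs()["tool_pos"];print(p)
w,f=grab("wrist"); cv2.imwrite("pics/w9.png",f[60:420,140:500]); t,ft=grab("top")
for q in ((.4736,.1474,.067),(.4736,.1474,.0)): print(proj(w,q))
H,S,V=cv2.split(cv2.cvtColor(ft,cv2.COLOR_BGR2HSV))
for n,m in (("yel",(H>15)&(H<35)&(S>150)),("red",((H<8)|(H>172))&(S>150))):
    m=m.astype(np.uint8);m[:165]=0;m[215:]=0;m[:,:170]=0
    c=max(cv2.findContours(m,cv2.RETR_EXTERNAL,cv2.CHAIN_APPROX_NONE)[0],key=cv2.contourArea); q=cv2.minEnclosingCircle(c); print(n,q,onz(t,q[0],.103))
E
```

```text
[0.47360726 0.14692384 0.13167563]
[318.82496535 255.08997479]
[318.72358058 226.58587711]
yel ((189.61538696289062, 187.61538696289062), 9.46194839477539) [0.63346543 0.16193006]
red ((226.40908813476562, 182.22727966308594), 9.02737808227539) [0.64228942 0.09920147]
```

View pics/w9.png

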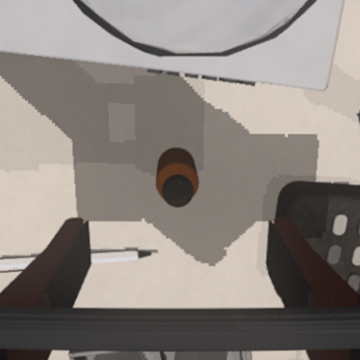

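Dropper cap is at full-frame (318,250), about 2 mm nearer the base than assumed. Both white bottles are within 2 mm of their bay centres.

Request:
send_rows([
  [-2,0,0],
  [-2,0,0],
  [-2,0,-50],
  [-2,0,-95],
  [-2,0,-108],
  [-2,0,-108],
  [-2,0,-108],
  [-2,0,-108],
  [-2,0,-108],
  [-2,0,-108],
], spin=[0,0,0,0,0,0,0,0,0,0], grip=[52,52,52,52,52,52,15,15,15,15], force=12)

```text
t: 24.78
tool_pos: [0.4718, 0.1465, 0.0235]
tool_rot: [0.002, 3.14, 0.0]
contact_force: [-0.3, -1.3, 7.2]
grip_width: 0.0261
finger_force: 12.0
```

Request:
send_rows([
  [0,0,0],
  [0,0,0],
  [0,0,50],
  [0,0,110],
  [0,0,150],
  [0,0,150],
], spin=[0,0,0,0,0,0], grip=[15,15,15,15,15,15])

```text
t: 25.52
tool_pos: [0.4728, 0.1472, 0.1755]
tool_rot: [0.002, 3.136, 0.001]
contact_force: [0.1, -0.0, -0.8]
grip_width: 0.0263
finger_force: 11.9
```

Request:
send_rows([
  [28,-50,0],
  [58,-100,0],
  [87,-151,0],
  [116,-202,0],
  [145,-252,0],
  [174,-303,0],
  [174,-303,-50],
  [174,-303,-80],
  [174,-303,-80],
  [174,-303,-80],
], spin=[0,0,0.05,0.1,0.14,0.14,0.14,0.14,0.14,0.14], grip=[15,15,15,15,15,15,15,15,15,15])

```text
t: 26.78
tool_pos: [0.6454, -0.1561, 0.0931]
tool_rot: [-0.219, 3.133, 0.0]
contact_force: [1.0, 0.3, -0.5]
grip_width: 0.0264
finger_force: 11.9
```

```bash
python3 - <<'E'
from h import *
p=robot.get_obs()["tool_pos"];print(p,robot.get_obs()["grip_width"])
w,f=grab("wrist"); s,fs=grab("side"); print(proj(w,(.645,-.156,.004)),proj(w,(.645,-.156,.02)),proj(s,(.645,-.156,.004)))
a=cv2.resize(fs[170:330,330:490],(400,400),interpolation=cv2.INTER_CUBIC); b=cv2.resize(f[100:400,170:470],(400,400))
cv2.imwrite("pics/s10.png",np.hstack([a,b]))
E
```

```text
[ 0.64543521 -0.15612948  0.09311986] 0.026432993377508197
[318.43606486 242.562141  ] [318.429639   250.12903436] [403.96519666 281.95380467]
```

View pics/s10.png

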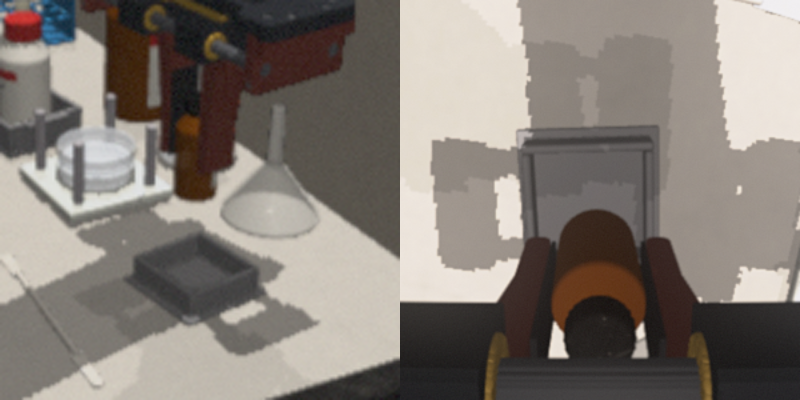

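```bash
python3 - <<'E'
from h import *
w,f=grab("wrist"); c=lambda x,y:(170+(x-400)*.75,100+y*.75)
a,b=onz(w,c(518,130),.004),onz(w,c(660,126),.004); print("foot",a,b,np.linalg.norm(a-b))
v=(b-a)/np.linalg.norm(b-a); n=np.array([v[1],-v[0]]); print((a+b)/2+.033*n, n)
a,b=onz(w,c(525,138),.02),onz(w,c(654,136),.02); print("rim",a,b,np.linalg.norm(a-b),(a+b)/2+.029*n)
E
```

```text
foot [ 0.6227943  -0.19654752] [ 0.61188661 -0.1323478 ] 0.06511974566289065
[ 0.64987422 -0.1589201 ] [0.98587174 0.16750196]
rim [ 0.62270578 -0.19125898] [ 0.61408732 -0.13633114] 0.05559987273509478 [ 0.64698683 -0.1589375 ]
```

The holder centre comes out at (0.648, -0.159), so I'll shift by (+3, -3) mm and lower.

Request:
send_rows([
  [3,-3,-30],
  [3,-3,-55],
  [3,-3,-63],
  [3,-3,-63],
  [3,-3,-64],
  [3,-3,-64],
  [3,-3,-64],
  [3,-3,-20],
  [3,-3,40],
  [3,-3,100],
], spin=[0,0,0,0,0,0,0,0,0,0], grip=[15,15,15,15,50,50,50,50,50,50])

```text
t: 28.18
tool_pos: [0.6478, -0.1595, 0.1945]
tool_rot: [0.219, -3.134, -0.0]
contact_force: [0.5, -0.4, 1.1]
grip_width: 0.0501
finger_force: 0.0
```

Request:
send_rows([
  [-60,0,40],
  [-110,0,60],
  [-110,0,60],
  [-110,0,60],
], spin=[0,0,0,0], grip=[50,50,50,50])

```text
t: 28.68
tool_pos: [0.5383, -0.16, 0.253]
tool_rot: [-0.217, 3.133, -0.001]
contact_force: [0.3, -0.6, 0.5]
grip_width: 0.0502
finger_force: 0.0
```

```bash
python3 - <<'E'
from h import *
w,f=grab("wrist"); s,fs=grab("side"); t,ft=grab("top")
print(proj(t,(.648,-.159,.067)),robot.get_obs()["tool_pos"])
a=cv2.resize(fs[140:320,290:490],(440,396),interpolation=cv2.INTER_CUBIC); b=cv2.resize(ft[150:230,345:405],(297,396),interpolation=cv2.INTER_CUBIC)
cv2.imwrite("pics/s11.png",np.hstack([a,b]))
E
```

```text
[374.30080854 182.28666176] [ 0.53874544 -0.15927135  0.25200248]
```

View pics/s11.png

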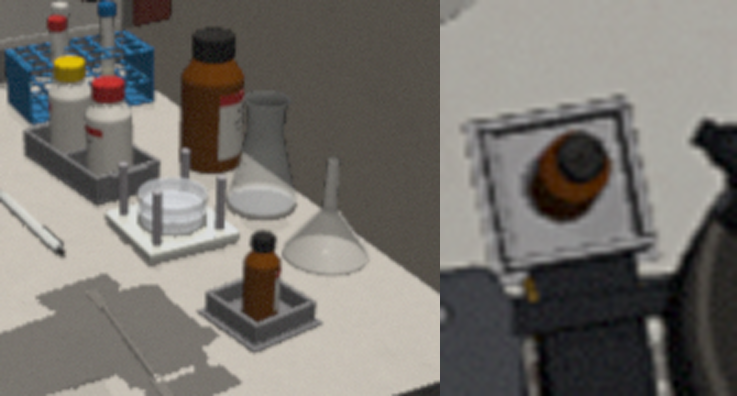

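Both white bottles, the dropper (right crop, standing centred in its holder) and the dish stack are in place and upright, and the gripper is clear. Handing in.

```bash
python3 -c "
from rig import robot
print(robot.close_job())"
```

```text
the job is handed in; nothing more can be done
None
```

The job is handed in at about 29 s of robot time: the last pictures show both white bottles in the rack bays, the dropper in its holder and the two dishes stacked on the stand, but the hand-in call gave no verdict.

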